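# Tip the seal-paste pot out of a divided tilting tray

### The arm

A 6-joint arm with a two-finger parallel gripper is mounted at the origin on the work surface. World frame = base frame: x ahead of the robot, y to its left, z up, the work surface at z = 0. Lengths are in mm, angles in rad, forces in N, time in s.
With the tool pointing down it reaches from about 300 to 825 mm from the base axis. Payload 5.4 kg.
Tool frame: the origin (TCP) lies midway between the tips of the shut fingers; the grasp point (between the pads) lies 19 mm behind it; z points along the fingers, y is the line along which they close (so a half turn about z gives the same grasp; the last joint's range is limited). The gripper opens to 92 mm and grips with 3 to 60 N. Pads are 20 mm wide; open, the fingers measure 128 mm over their backs; the gripper's body (75 mm by 189 mm) begins 69 mm behind the grasp point.
Start: joints at [1.124, 0.158, 1.597, -0, 1.386, -0.21], TCP at [134.902, 558.934, 214.601] pointing down, gripper open.
Joint ranges: [-2.91, 2.91], [-0.94, 2.29], [0.18, 2.7], [-1.29, 4.43], [0.17, 2.64], [-3, 3]. Speed limits (rad/s): [2.57, 2.57, 3.14, 3.14, 3.14, 3.14].

### API

Orientations are given as a unit quaternion [x, y, z, w].
In Python, from station import manip, viewer, sign_off, trace gives the robot as it stands. The module is installed in compiled form; this text tells all that it offers.
- The arm moves only by the tool drive_tool, never from a script. Its arguments are lists of equal length, an entry for each row: "dp": the shift along the tool's x, y, z in m, a list of three; "dr": the turn, a rotation vector about the tool's x, y, z in degrees, a list of three; "claw": the finger opening in m, from 0 to 0.0919. In form: {"dp": [[dx, dy, dz], ...], "dr": [[wx, wy, wz], ...], "claw": [claw, ...]}. A call has 1 to 10 rows; each row shifts and turns the commanded pose from where the row before left it, along the tool's axes as they then stand; what a row does not reach is not made up. A row lasts 1/10 s, in which the tool goes at most 50 mm and 8.59 degrees, less where a joint would pass 70% of its speed; a pose out of reach is approached as far as the arm can. A call with a gripper value outside its range is refused whole. The fingers move at their own pace and stop on an object; the grip force is fixed at half the most. Time passes only in rows, so rows that do not move let the fingers close. It gives the time, the measured TCP pose, the force, the opening and the grip force at its end, in the units of the state.
- manip.read_state(): the state, without advancing time (a new reading comes with each control period).
- viewer.capture(name): name is "scene" or "top" or "wrist"; returns the picture (400x640x3 uint8, red, green, blue); there is no depth.
- viewer.camera_info(name): a dict with "fx", "fy", "cx", "cy" (pixels), "k1" (the pictures are not rectified: a ray, as slopes to the right and down, at radius r is drawn at 1 + k1 r^2 times it, then the intrinsics apply), "R" (3x3) and "t" (3): a world point X has camera coordinates R X + t. Camera axes: x right, y down, z forward; pixel columns grow to the right and rows downward; lengths in mm; the calibration is good to about 2 mm. A picture is of the moment at which its call begins: read the wrist's pose just before it. camera_info takes no time and is no camera call; for the wrist camera it gives the pose at the moment of the call.
- sign_off(): hands the job in; it is judged then, once.
Trained networks look in the newest picture that a camera, given by its name, has taken for a name from the list of things; names that differ only in an ending like _2 or _b are one class to them, and where a whole thing is asked for, a point or a joint stands for the part that bears it (a point fixed in the world has none). Each returns a list of dicts, best first, with "p" (0 to 1); they miss things now and then, are a little off and sometimes report something else, mostly with a low value. They report only what shows in the picture. A call takes as long as a camera call. They do not tell look-alikes from the thing itself.
- trace(camera, thing): "region" (400x640 bool, what is visible of it) and "at" ([column, row] in pixels, amid what is visible of it).
The state is a dict: "t": time; "q": joint angles; "dq": joint speeds; "effort": joint torques, N m; "tool_pos": TCP position; "tcp_rot": TCP orientation; "ft_force": force on the tool from outside, world axes, zero at the start; "moment": the same for the moment, N m; "width": finger opening in mm; "grasp_force": force on a finger pad.
Only numpy, scipy, OpenCV 4.12 (cv2) and the standard library are available. Lean on these libraries where they do the work, as an engineer would, in place of code of your own. Each camera call takes 0.05 s, during which the arm holds its last target. There are 200 camera calls.

### The job

One bay of the tilting divided tray holds a round lidded porcelain pot: set the square wooden dish on the table below that bay's rim gap, then tip the tray down at that corner so that only the pot slides out, straight into the dish. Do not touch anything that lies in the tray with the gripper, keep the pot off the table and the other three things in their bays, and leave the other things on the table where they are. Finish with the tray let back level and the dish standing flat on the table with the pot in it.

Things in the scene. Friction and masses are not known exactly. Their poses are not given: they have to be found in the camera images.
- pivot (a point): Pivot of the tilt stand, 120 mm above the table on a slim steel column with a round foot (112 mm across, 20 mm high), fixed to the table. Axes: x along the tray's length, y across, z up; they do not tilt. The tray tilts any way on it; springs bring it back level when let go. Fully tipped on a corner its lowest parts are 40 mm above the table.
- tray_mid (a point): Middle of the tray's inner floor, 21 mm above the pivot; its axes tilt with the tray (x along its length). Slick lacquered wooden tray, 215 (x) by 190 mm (y), walls 6 mm, floor 6 mm thick, rim 24 mm above the inner floor. Dividers along x = 0 and y = 0 make four bays of about 98 x 86 mm. The end walls (x = +-104 mm) are whole, the long sides have a gap for each bay.
- gap (a point): Middle, at floor level, of one rim gap, that of the bay at +x, +y: in the tray's axes x = +68, y = +95 mm. The other three bays' gaps mirror it (x = +-68, y = +-95). Each is 66 mm wide, beside the end wall, without a lip. Fully tipped on that corner, the floor's edge here is 65 mm above the table and what slides out lands 30 to 80 mm farther out in y, then slides on to a wall of the dish.
- lug (a point): Middle of the top of one press lug, a flat 36 x 32 mm ear outside the end wall at a corner: in the tray's axes x = +125, y = +77, z = +9 mm; the other corners' lugs mirror it. Pressing it down (5 N, growing to 10 N) lowers first that end, then also that side, to the stops: the bay of that corner empties, things in other bays stay behind dividers. Lowering only a long side may empty two bays.
- pitch (a joint): Tilt of the tray about its y axis, rad: 0 level, positive lowers the end at +x; stops at +-0.38; spring about 1.6 N m/rad.
- roll (a joint): Tilt of the tray about its x axis, rad: 0 level, positive lowers the long side at -y; stops at +-0.5; spring about 1.8 N m/rad.
- pot_mid (a point): Half-way up (15 mm) the round lidded porcelain pot, white with a thin band, 54 mm across, 37 mm high with its small knob, about 0.1 kg, z is its axis. It is the only round thing in the tray and lies in any one of the four bays.
- dish_mid (a point): Centre, half-way up (14 mm), of the square open wooden dish, 140 x 140 mm, 28 mm high, walls and floor about 6 mm thick, axes along its sides, about 0.25 kg, loose. It stands left or right of the tray.
- inkbar_mid (a point): Middle of the plain black ink stick, a bar 62 x 24 x 14 mm, loose, in another bay of the tray.
- seal_mid (a point): Middle of the marble seal stone, a block 60 x 30 x 30 mm lying down, loose, in another bay of the tray.
- rest_mid (a point): Middle of the white porcelain brush rest, a ridge of four peaks on a foot 64 x 20 mm, 32 mm high, loose, in another bay of the tray.
- inkstone_mid (a point): Bystander: middle of the black inkstone, loose, 130 x 90 x 28 mm.
- bowl_mid (a point): Bystander: middle of the white water bowl, loose, 100 mm across, 45 mm high.
- brushpot_mid (a point): Bystander: middle of the blue porcelain pot with brushes in it, loose, 80 mm across and 100 mm high (brushes reach 240 mm).
- inkbottle_mid (a point): Bystander: middle of the black ink bottle, loose, 60 mm across, 100 mm high.
- jar_mid (a point): Bystander: middle of the glass jar, loose, 72 mm across, 70 mm high.
Not all that is in view belongs to the job. What is meant by the part that bears inkbar_mid is not yellow, and is the larger of those in its own colour.

How it is judged (in metres and radians):
On the way:
1. the tray is tipped down at one corner (both tilts at once: pitch over 0.15 and roll over 0.2 rad) ((value of joint pitch above 0.15 rad or value of joint pitch below -0.15 rad) and (value of joint roll above 0.2 rad or value of joint roll below -0.2 rad)), for 0.1 s.
At the end, for the whole second after the job is handed in: the pot rests in the dish (its middle within 66 mm of the dish's middle along both of the dish's sides, slower than 0.03 m/s), the dish stands flat on the table, the ink stick, seal stone and brush rest are still inside the tray, and the tray is level (both tilts within 0.14 rad) (x of pot_mid in the frame of dish_mid between -0.066 and 0.066 m and y of pot_mid in the frame of dish_mid between -0.066 and 0.066 m and z of pot_mid in the frame of dish_mid between -0.045 and 0.045 m and linear speed of pot below 0.03 m/s and height (world z) of dish_mid below 0.025 m and angle between dish_mid's own z axis and vertical below 0.1 rad and value of joint pitch between -0.14 and 0.14 rad and value of joint roll between -0.14 and 0.14 rad and x of inkbar_mid in the frame of tray_mid between -0.105 and 0.105 m and y of inkbar_mid in the frame of tray_mid between -0.1 and 0.1 m and z of inkbar_mid in the frame of tray_mid between -0.05 and 0.05 m and x of seal_mid in the frame of tray_mid between -0.105 and 0.105 m and y of seal_mid in the frame of tray_mid between -0.1 and 0.1 m and z of seal_mid in the frame of tray_mid between -0.05 and 0.05 m and x of rest_mid in the frame of tray_mid between -0.105 and 0.105 m and y of rest_mid in the frame of tray_mid between -0.1 and 0.1 m and z of rest_mid in the frame of tray_mid between -0.05 and 0.05 m); the robot touches nothing.
It fails at once if the gripper's fingers touch the pot (over 0.5 N) (contact force between the fingers and pot above 0.5 N).
It fails at once if the fingers touch another thing in the tray (over 0.5 N) (contact force between the fingers and inkbar above 0.5 N or contact force between the fingers and seal above 0.5 N or contact force between the fingers and rest above 0.5 N).
It fails at once if the pot falls on the table (over 0.3 N) (contact force between pot and table above 0.3 N).
It fails at once if another thing leaves the tray (its middle lower than 60 mm above the table) (height (world z) of any of inkbar_mid, seal_mid, rest_mid below 0.06 m).
It fails at once if a bystander is moved by more than 30 mm (distance of any of inkstone_mid, bowl_mid, brushpot_mid, inkbottle_mid, jar_mid from where it was at the start of the episode above 0.03 m).
It also fails if it takes over 64 s, if anything falls off the work surface, if the arm or the gripper's body presses on something with over 40 N, if the wrist force passes 120 N, or if a joint passes its speed limit or range.

## Working session

There is one attempt and no reset: what is moved stays moved. The work goes in short steps, Python scripts to look and compute and a tool call to move; the robot and the scene stay as the last step left them, time stands still between calls to the robot, and variables do not carry over. Pictures are saved under pics/ and viewed, at most 10 in all, crops included, and the job is handed in when it is done.

Besides the shell and the picture viewer there is one more tool, called after ">>>" by a JSON object that holds its "name" and its "arguments". drive_tool: Moves the arm, as the interface text tells. Its arguments: {"type":"object","properties":{"dp":{"type":"array","items":{"type":"array","items":{"type":"number"}}},"dr":{"type":"array","items":{"type":"array","items":{"type":"number"}}},"claw":{"type":"array","items":{"type":"number"}}},"required":["dp","dr","claw"]}

```bash
mkdir -p pics; cat > h.py <<'E'
import numpy as np, cv2
from station import manip, viewer, sign_off, trace
from scipy.spatial.transform import Rotation as Ro
def ray(info,px):
    x=(px[0]-info['cx'])/info['fx'];y=(px[1]-info['cy'])/info['fy']
    d=np.array([x,y]);u=d.copy()
    for _ in range(20): u=d/(1+info['k1']*(u@u))
    R=np.array(info['R']);t=np.array(info['t'])
    return -R.T@t, R.T@np.array([u[0],u[1],1.])
def atz(info,px,z):
    c,d=ray(info,px); return c+d*(z-c[2])/d[2]
def proj(info,X):
    c=np.array(info['R'])@np.array(X,float)+np.array(info['t']);u=c[:2]/c[2];u=u*(1+info['k1']*(u@u))
    return np.array([u[0]*info['fx']+info['cx'],u[1]*info['fy']+info['cy']])
def save(n,f):
    im=viewer.capture(n); cv2.imwrite('pics/'+f,im[:,:,::-1]); return im
E
python3 - <<'E'
from h import *
save('top','top1.png');save('scene','scene1.png')
np.set_printoptions(precision=1,suppress=True)
Z=dict(pivot=120,tray_mid=141,pot_mid=156,dish_mid=14,inkbar_mid=148,seal_mid=156,rest_mid=150,inkstone_mid=14,bowl_mid=22,brushpot_mid=50,inkbottle_mid=50,jar_mid=35)
for n in ['top','scene']:
    I=viewer.camera_info(n);print(n,-np.array(I['R']).T@np.array(I['t']))
    for k,z in Z.items():
        for r in trace(n,k)[:3]:
            print(k,round(r['p'],2),np.array(r['at']),r['region'].sum(),atz(I,r['at'],z))
print(manip.read_state()['t'])
E
```

```text
top [ 546.9   -3.3 1446.7]
pivot 0.89 [334.2 219.4] 4116 [563.3 -60.2 120. ]
tray_mid 0.93 [330.7 219.7] 4308 [562.5 -48.5 141. ]
pot_mid 0.74 [316.3 236.5] 251 [512.9  -2.8 156. ]
dish_mid 0.85 [197.8 253.2] 1834 [464.1 399.4  14. ]
dish_mid 0.37 [210.8 172.5] 628 [736.9 350.4  14. ]
inkbar_mid 0.72 [321.1 207.1] 141 [601.8 -20.2 148. ]
seal_mid 0.75 [346.3 206.4] 178 [601.2 -96.8 156. ]
seal_mid 0.53 [432.8 228.4] 1080 [ 525.5 -359.4  156. ]
rest_mid 0.71 [347.6 237.3] 140 [507.3 -97.9 150. ]
rest_mid 0.24 [198.7 251.9] 1732 [475.8 358.3 150. ]
inkstone_mid 0.9 [428.3 231.4] 1089 [ 513.6 -382.6   14. ]
bowl_mid 0.82 [412.4 168.4] 701 [ 728.7 -336.    22. ]
bowl_mid 0.51 [332.8 222.5] 4245 [554.3 -59.4  22. ]
brushpot_mid 0.87 [210.4 173.4] 661 [729.1 342.9  50. ]
brushpot_mid 0.65 [333.7 216.9] 3974 [572.5 -61.9  50. ]
inkbottle_mid 0.87 [344.5 155.8] 290 [ 773.7 -104.5   50. ]
jar_mid 0.8 [290.3 156.1] 386 [780.7  76.1  35. ]
scene [1095.1  363.5  771.3]
pivot 0.85 [326.6 167.6] 4812 [548.4 -45.2 120. ]
pivot 0.42 [320.1 177.4] 219 [586.3 -36.8 120. ]
tray_mid 0.83 [323.  165.9] 4
[... 310 characters left out ...]
 259. ] 109 [740.8 179.7 148. ]
seal_mid 0.92 [299.2 161.5] 417 [602.1 -89.1 156. ]
seal_mid 0.3 [324.5 168.5] 4658 [584.2 -24.7 156. ]
rest_mid 0.75 [325.4 142.3] 213 [499.5 -86.4 150. ]
inkstone_mid 0.8 [246.1 141.8] 1080 [ 520.4 -387.9   14. ]
inkstone_mid 0.43 [322.1 166.4] 4503 [ 463.4 -125.5   14. ]
inkstone_mid 0.37 [297.7 160.3] 386 [ 487.  -200.6   14. ]
bowl_mid 0.68 [206.7 179.1] 837 [ 712.3 -350.9   22. ]
brushpot_mid 0.8 [432.1 312. ] 2814 [699.  339.9  50. ]
inkbottle_mid 0.87 [253.8 234.8] 796 [782.6 -87.5  50. ]
inkbottle_mid 0.53 [348.7 157.6] 358 [417.4 -63.5  50. ]
jar_mid 0.62 [310.4 273.4] 1062 [774.8  80.8  35. ]
jar_mid 0.2 [244.4 142.9] 1074 [ 543.3 -367.4   35. ]
1.3
```

```bash
python3 - <<'E'
import cv2
a=cv2.imread('pics/top1.png')[130:300,150:470]
cv2.imwrite('pics/top1c.png',cv2.resize(a,(800,425),interpolation=cv2.INTER_CUBIC))
a=cv2.imread('pics/scene1.png')[90:350,180:580]
cv2.imwrite('pics/scene1c.png',cv2.resize(a,(800,520),interpolation=cv2.INTER_CUBIC))
E
```

```text
(no output)
```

View pics/top1c.png

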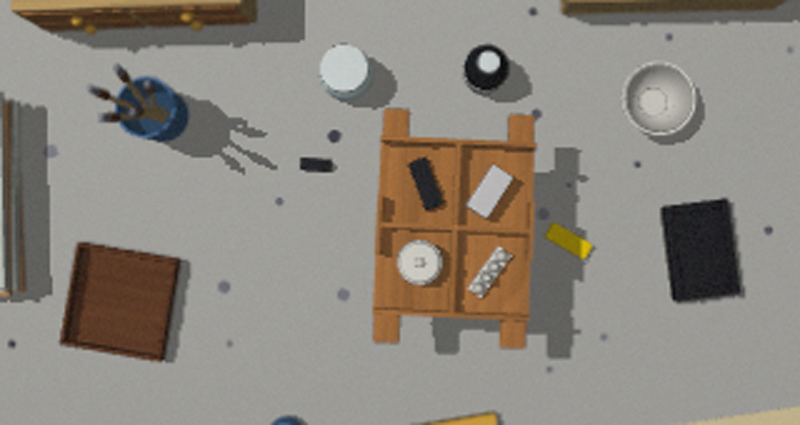

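View pics/scene1c.png

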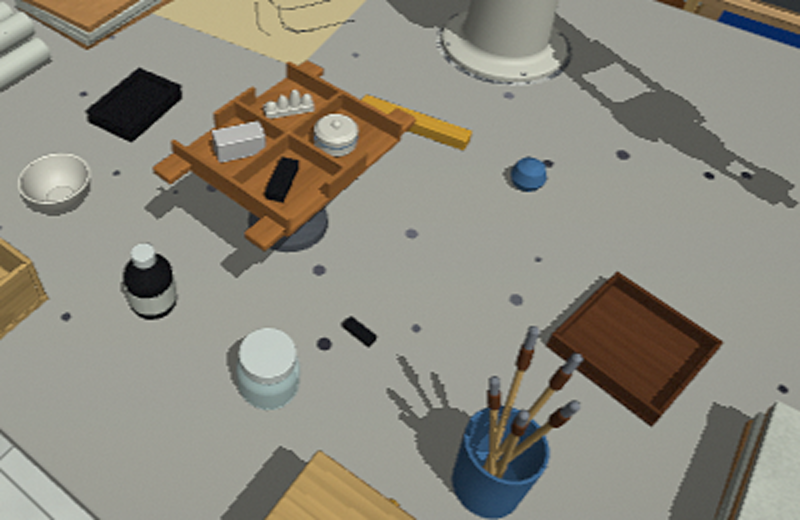

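The top view shows a nearly aligned tray, with the pot in the near-left bay (crop 420,262). The dish is at crop (122,300) on the left. The black decoy at (317,164), the yellow bars and the blue knob stay outside the planned path. Next I'll fit exact poses by silhouette.

```bash
cat > fit.py <<'E'
from h import *
from scipy.optimize import minimize
def quad(x,y,hx,hy,z): return [(x+a*hx,y+b*hy,z) for a,b in((-1,-1),(1,-1),(1,1),(-1,1))]
def parts(kind):
    if kind=='dish': return [quad(0,0,70,70,0)+quad(0,0,70,70,28)]
    P=[quad(0,0,107.5,95,135)+quad(0,0,107.5,95,150)]+[quad(0,b*94,8,1,165)+quad(0,b*94,8,1,135) for b in(-1,1)]
    P+=[quad(a*104.5,0,3,95,165)+quad(a*104.5,0,3,95,135) for a in(-1,1)]
    P+=[quad(a*125,b*77,18,16,146)+quad(a*125,b*77,18,16,150) for a in(-1,1) for b in(-1,1)]
    return P
S=4
def sil(I,kind,p):
    c,s=np.cos(p[2]),np.sin(p[2]);m=np.zeros((400*S,640*S),np.uint8)
    for q in parts(kind):
        w=np.array([proj(I,(p[0]+c*x-s*y,p[1]+s*x+c*y,z)) for x,y,z in q])
        cv2.fillConvexPoly(m,cv2.convexHull(np.round((w+.5)*S).astype(np.int32)),1)
    return cv2.resize(m.astype(np.float32),(640,400),interpolation=cv2.INTER_AREA)
def fit(cam,kind,p0,thing):
    I=viewer.camera_info(cam);viewer.capture(cam);r=trace(cam,thing)[0]['region'].astype(np.float32)
    f=lambda p:np.abs(sil(I,kind,(p[0]*100,p[1]*100,p[2]))-r).sum()/r.sum()
    b=None
    for w in(-.2,0,.2):
        o=minimize(f,[p0[0]/100,p0[1]/100,p0[2]+w],method='Nelder-Mead',options=dict(initial_simplex=np.array([[0,0,0],[.2,0,0],[0,.2,0],[0,0,.15]])+[p0[0]/100,p0[1]/100,p0[2]+w]))
        if b is None or o.fun<b.fun:b=o
    return b.x*[100,100,1],b.fun
E
python3 - <<'E'
from fit import *
np.set_printoptions(precision=3,suppress=True)
for cam in('top','scene'):
    print(cam,fit(cam,'tray',(560,-50,-.03),'tray_mid'),fit(cam,'dish',(467,399,-.15),'dish_mid'))
print(atz(viewer.camera_info('scene'),(444,176),15),atz(viewer.camera_info('top'),(158,228),0))
s=manip.read_state();print(Ro.from_quat(s['tcp_rot']).as_matrix(),s['tool_pos'],s['width'],s['ft_force'])
E
```

```text
top (array([559.73 , -50.147,  -0.075]), np.float64(0.19448168575763702)) (array([474.669, 399.214,  -0.164]), np.float64(0.05379746854305267))
scene (array([-866.667, -283.333,    7.87 ]), np.float64(1.0)) (array([472.765, 400.942,  -0.188]), np.float64(0.042651060968637466))
[282.584 179.553  15.   ] [552.758 541.664   0.   ]
[[-0.972  0.235  0.   ]
 [ 0.235  0.972  0.   ]
 [-0.     0.    -1.   ]] [134.899 558.941 214.615] 92.00524050971974 [-0.151  0.142 -0.484]
```

```bash
python3 - <<'E'
from fit import *
np.set_printoptions(precision=3,suppress=True)
for cam,box in(('top',(165,275,290,375)),('scene',(110,225,250,392))):
    I=viewer.camera_info(cam);im=cv2.imread('pics/%s1.png'%cam);h=cv2.cvtColor(im,cv2.COLOR_BGR2HSV)
    c=((h[...,0]>5)&(h[...,0]<18)&(h[...,1]>90)).astype(np.uint8)
    m=np.zeros_like(c);a,b,d,e=box;m[a:b,d:e]=c[a:b,d:e]
    m=cv2.morphologyEx(m,cv2.MORPH_OPEN,np.ones((2,2)))
    n,l,st,_=cv2.connectedComponentsWithStats(m);m=(l==1+st[1:,4].argmax()).astype(np.uint8)
    hull=lambda q:cv2.fillConvexPoly(np.zeros(q.shape,np.float32),cv2.convexHull(np.argwhere(q>.5)[:,::-1].astype(np.int32)),1.)
    cs,_=cv2.findContours(m,cv2.RETR_EXTERNAL,cv2.CHAIN_APPROX_NONE);f_=np.zeros(m.shape,np.float32);cv2.drawContours(f_,cs,-1,1.,-1)
    fn=lambda p:np.abs(sil(I,'tray',(p[0]*100,p[1]*100,p[2]))-f_).sum()/f_.sum()
    for w in(-.08,-.03,.03):
        o=minimize(fn,[5.6,-.5,w],method='Nelder-Mead',options=dict(initial_simplex=np.array([[0,0,0],[.15,0,0],[0,.15,0],[0,0,.08]])+[5.6,-.5,w]))
        print(cam,f_.sum(),o.x*[100,100,1],o.fun)
    p=o.x*[100,100,1]
    v=cv2.resize(im[a-10:b+10,d-10:e+10],None,fx=4,fy=4);s=sil(I,'tray',p)
    k,_=cv2.findContours((cv2.resize(s[a-10:b+10,d-10:e+10],None,fx=4,fy=4)>.5).astype(np.uint8),0,2);cv2.drawContours(v,k,-1,(0,255,0),1)
    cv2.imwrite('pics/ov_%s.png'%cam,v)
a=cv2.imread('pics/ov_top.png');b=cv2.imread('pics/ov_scene.png');H=max(a.shape[0],b.shape[0])
o=np.hstack([cv2.copyMakeBorder(i,0,H-i.shape[0],0,0,0) for i in(a,b)]);cv2.imwrite('pics/ov.png',cv2.resize(o,(800,int(800*o.shape[0]/o.shape[1]))))
E
```

```text
top 4887.0 [556.368 -53.023  -0.076] 0.02564200945198536
top 4887.0 [556.228 -52.815  -0.075] 0.02600010298192501
top 4887.0 [556.224 -52.658  -0.076] 0.025872211903333664
scene 5342.0 [558.545 -43.447  -0.075] 0.13400879502296448
scene 5342.0 [558.803 -43.7    -0.074] 0.1339970976114273
scene 5342.0 [558.713 -43.704  -0.074] 0.13421939313411713
```

View pics/ov.png

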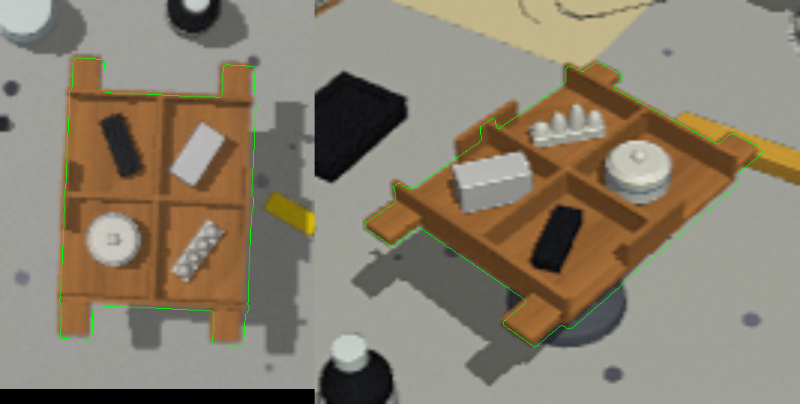

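>>> {"name": "drive_tool", "arguments": {"dp": [[0,0,0],[0,0,0],[0,0,0],[0,0,0],[0,0,0],[0,0,0],[0,0,0],[0,0,0],[0,0,0],[0,0,0]], "dr": [[0,0,8.5],[0,0,8.5],[0,0,8.5],[0,0,8.5],[0,0,8.5],[0,0,8.5],[0,0,8.5],[0,0,8.5],[0,0,8.5],[0,0,1.5]], "claw": [0.04,0.04,0.04,0.04,0.04,0.04,0.04,0.04,0.04,0.04]}}

```text
t: 2.7
tool_pos: [134.9, 558.9, 214.6]
tcp_rot: [0.717, 0.697, -0.0, 0.0]
ft_force: [-1.3, 0.4, 0.3]
width: 39.8
grasp_force: 0.0
```

```bash
cat >> h.py <<'E'
def go(x,y,z,ya=None):
    s=manip.read_state();R=Ro.from_quat(s['tcp_rot']).as_matrix();p=np.array(s['tool_pos'])
    print('t',round(s['t'],2),'pos',p.round(1),'yang',np.degrees(np.arctan2(R[1,1],R[0,1])).round(2),'zax',R[:,2].round(3),'F',np.round(s['ft_force'],1),'w',round(s['width'],1))
    print('dp mm',(R.T@(np.array([x,y,z])-p)).round(1))
E
python3 -c "
from h import *
go(407.7,411.9,80)"
```

```text
t 2.7 pos [134.9 558.9 214.6] yang -1.66 zax [-0. -0. -1.] F [-1.3  0.4  0.3] w 39.8
dp mm [-139.   276.9  134.6]
```

>>> {"name": "drive_tool", "arguments": {"dp": [[0,0,0],[-0.0108,0.0327,0.015],[-0.0108,0.0327,0.015],[-0.0108,0.0327,0.015],[-0.0108,0.0327,0.015],[-0.0108,0.0327,0.015],[-0.0108,0.0327,0.015],[-0.0108,0.0327,0.015],[-0.0108,0.0327,0.015],[-0.0108,0.0327,0.015]], "dr": [[0,0,8.4],[0,0,0],[0,0,0],[0,0,0],[0,0,0],[0,0,0],[0,0,0],[0,0,0],[0,0,0],[0,0,0]], "claw": [0.04,0.04,0.04,0.04,0.04,0.04,0.04,0.04,0.04,0.04]}}

```text
t: 3.7
tool_pos: [409.2, 411.5, 79.2]
tcp_rot: [0.765, 0.644, 0.0, -0.0]
ft_force: [-0.5, -0.0, 0.4]
width: 39.9
grasp_force: 0.0
```

```bash
python3 - <<'E'
from h import *
go(407.7,411.9,10)
im=save('wrist','w1.png')
I=viewer.camera_info('wrist')
c,s=np.cos(-.176),np.sin(-.176)
im=im[:,:,::-1].copy()
for z in(28,):
    q=[proj(I,(473.7+c*x-s*y,400.2+s*x+c*y,z)) for x,y in((-70,-70),(70,-70),(70,70),(-70,70))]
    cv2.polylines(im,[np.round(q).astype(np.int32)],True,(0,255,0),1)
cv2.imwrite('pics/w1o.png',im)
E
```

```text
t 3.7 pos [409.2 411.5  79.2] yang -9.8 zax [ 0.  0. -1.] F [-0.5 -0.   0.4] w 39.9
dp mm [ 0.1 -1.5 69.2]
```

View pics/w1o.png

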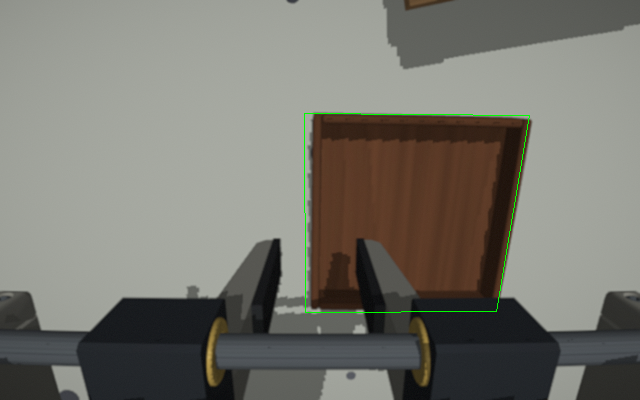

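The wrist view confirms the dish: its near (-x) wall is at column ~313 with a finger on either side. Predicted was 305, so I'll shift about +2 mm. Then descend and close.

>>> {"name": "drive_tool", "arguments": {"dp": [[0,0.002,0.015],[0,0,0.015],[0,0,0.015],[0,0,0.012],[0,0,0.008],[0,0,0.004],[0,0,0],[0,0,0],[0,0,0],[0,0,0]], "dr": [[0,0,0],[0,0,0],[0,0,0],[0,0,0],[0,0,0],[0,0,0],[0,0,0],[0,0,0],[0,0,0],[0,0,0]], "claw": [0.04,0.04,0.04,0.04,0.04,0.04,0.04,0.0,0.0,0.0]}}

```text
t: 4.75
tool_pos: [410.3, 412.2, 11.2]
tcp_rot: [0.766, 0.643, 0.001, 0.0]
ft_force: [0.1, -0.8, 0.3]
width: 18.2
grasp_force: 0.0
```

>>> {"name": "drive_tool", "arguments": {"dp": [[0,0,0],[0,0,0],[0,0,0],[0,0,0]], "dr": [[0,0,0],[0,0,0],[0,0,0],[0,0,0]], "claw": [0,0,0,0]}}

```text
t: 5.15
tool_pos: [409.8, 412.0, 10.9]
tcp_rot: [0.766, 0.643, -0.0, -0.0]
ft_force: [-2.0, -0.4, 3.8]
width: 6.1
grasp_force: 30.0
```

```bash
python3 - <<'E'
from fit import *
go(420.9,108.6,10)
print(fit('scene','dish',(474,400,-.17),'dish_mid'),fit('top','dish',(474,400,-.17),'dish_mid'))
E
```

```text
t 5.15 pos [409.8 412.   10.9] yang -9.97 zax [-0.  0. -1.] F [-2.  -0.4  3.8] w 6.1
dp mm [-296.9   63.4    0.9]
(array([ 4.75543000e+02,  4.00944080e+02, -1.67353527e-01]), np.float64(0.10933693498373032)) (array([ 4.77337379e+02,  3.97980161e+02, -1.69381488e-01]), np.float64(0.4256756901741028))
```

>>> {"name": "drive_tool", "arguments": {"dp": [[-0.01,0.002,0],[-0.02,0.0044,0],[-0.02,0.0044,0],[-0.02,0.0044,0],[-0.02,0.0044,0],[-0.02,0.0044,0],[-0.02,0.0044,0],[-0.02,0.0044,0],[-0.02,0.0044,0],[-0.02,0.0044,0]], "dr": [[0,0,0],[0,0,0],[0,0,0],[0,0,0],[0,0,0],[0,0,0],[0,0,0],[0,0,0],[0,0,0],[0,0,0]], "claw": [0,0,0,0,0,0,0,0,0,0]}}

```text
t: 6.35
tool_pos: [418.6, 216.6, 10.8]
tcp_rot: [0.766, 0.643, 0.001, 0.0]
ft_force: [0.3, 2.2, 1.9]
width: 5.9
grasp_force: 30.0
```

>>> {"name": "drive_tool", "arguments": {"dp": [[-0.02,0.0044,0],[-0.02,0.0044,0],[-0.02,0.0044,0],[-0.02,0.0044,0],[-0.017,0.003,0],[-0.01,0.001,0],[0,0,0],[0,0,0],[0,0,0],[0,0,0]], "dr": [[0,0,0],[0,0,0],[0,0,0],[0,0,0],[0,0,0],[0,0,0],[0,0,-2],[0,0,-2],[0,0,-1.7],[0,0,0]], "claw": [0,0,0,0,0,0,0,0,0,0]}}

```text
t: 7.35
tool_pos: [421.2, 108.0, 10.8]
tcp_rot: [0.733, 0.681, 0.0, 0.001]
ft_force: [0.2, -2.4, 4.1]
width: 5.8
grasp_force: 30.0
```

```bash
python3 - <<'E'
from fit import *
np.set_printoptions(precision=3,suppress=True)
go(421.1,108.6,10.9)
print(fit('scene','dish',(488,104,-.08),'dish_mid'),fit('top','dish',(488,104,-.08),'dish_mid'))
E
```

```text
t 7.35 pos [421.2 108.   10.8] yang -4.23 zax [ 0.001 -0.001 -1.   ] F [ 0.2 -2.4  4.1] w 5.8
dp mm [ 0.6 -0.1 -0.1]
(array([488.822, 104.539,  -0.041]), np.float64(0.1508007049560547)) (array([496.848, 112.107,  -0.07 ]), np.float64(1.097953200340271))
```

>>> {"name": "drive_tool", "arguments": {"dp": [[0,0,0],[0,0,0],[0,0,0],[0,0,-0.02],[0,0,-0.035],[0,0,-0.04],[0,0,-0.04],[0,0,-0.04],[0,0,-0.015],[0,0,0]], "dr": [[0,0,0],[0,0,0],[0,0,0],[0,0,0],[0,0,0],[0,0,0],[0,0,0],[0,0,0],[0,0,0],[0,0,0]], "claw": [0.03,0.03,0.03,0.03,0.03,0.03,0.03,0.0,0.0,0.0]}}

```text
t: 8.55
tool_pos: [422.4, 108.7, 203.1]
tcp_rot: [0.733, 0.68, 0.002, 0.002]
ft_force: [0.1, -0.6, 0.3]
width: 8.0
grasp_force: 0.0
```

```bash
python3 - <<'E'
from fit import *
np.set_printoptions(precision=3,suppress=True)
C=np.array([556.5,-52,120]);W=Ro.from_euler('z',-.075)
s=manip.read_state();T=Ro.from_quat(s['tcp_rot']).as_matrix();
for a,b in((0,0),(.1,0),(.2,0),(.3,0),(.38,0),(.38,.1),(.38,.2),(.38,.3),(.38,.4),(.38,.5)):
    for o in('xy','yx'):
        e={'x':-b,'y':-a}
        w=C+W.apply(Ro.from_euler(o.upper(),[e[k] for k in o]).apply([-130,77,30]))
        print(a,b,o,w.round(1),(T.T@(w-s['tool_pos'])).round(1))
go(432.6,34.6,170)
save('scene','scene2.png');im=save('top','top2.png')
print(fit('scene','dish',(488,104,-.08),'dish_mid'),fit('top','dish',(488,104,-.08),'dish_mid'))
a=cv2.imread('pics/top2.png')[150:290,190:390];b=cv2.imread('pics/scene2.png')[100:260,230:480]
cv2.imwrite('pics/c2.png',np.hstack([cv2.resize(a,(400,280)),cv2.resize(b,(400,280))]))
E
```

```text
0 0 xy [432.6  34.5 150. ] [-73.2  15.4  53.2]
0 0 yx [432.6  34.5 150. ] [-73.2  15.4  53.2]
0.1 0 xy [430.3  34.7 136.9] [-73.2  13.   66.3]
0.1 0 yx [430.3  34.7 136.9] [-73.2  13.   66.3]
0.2 0 xy [429.3  34.8 123.6] [-73.2  11.9  79.6]
0.2 0 yx [429.3  34.8 123.6] [-73.2  11.9  79.6]
0.3 0 xy [429.6  34.8 110.2] [-73.2  12.2  92.9]
0.3 0 yx [429.6  34.8 110.2] [-73.2  12.2  92.9]
0.38 0 xy [430.8  34.7  99.6] [-73.2  13.3 103.5]
0.38 0 yx [430.8  34.7  99.6] [-73.2  13.3 103.5]
0.38 0.1 xy [430.6  32.3  92.1] [-75.6  13.3 111.1]
0.38 0.1 yx [433.9  37.   92.4] [-70.6  16.2 110.8]
0.38 0.2 xy [430.4  29.1  84.7] [-78.8  13.2 118.4]
0.38 0.2 yx [437.   38.6  84.9] [-68.8  19.1 118.3]
0.38 0.3 xy [430.1  25.2  77.8] [-82.7  13.2 125.4]
0.38 0.3 yx [440.1  39.4  77.3] [-67.8  22.1 126. ]
0.38 0.4 xy [429.7  20.7  71.3] [-87.2  13.1 131.9]
0.38 0.4 yx [443.2  39.4  69.6] [-67.6  25.1 133.6]
0.38 0.5 xy [429.3  15.5  65.2] [-92.4  13.1 137.9]
0.38 0.5 yx [446.2  38.5  61.9] [-68.3  28.2 141.3]
t 8.55 pos [422.4 108.7 203.1] yang -4.26 zax [ 0.005  0.    -1.   ] F [ 0.1 -0.6  0.3] w 8.0
dp mm [-73.1  15.5  33.2]
(array([486.514, 103.357,  -0.074]), np.float64(0.030022364109754562)) (array([492.443, 110.959,  -0.12 ]), np.float64(0.5501174330711365))
```

View pics/c2.png

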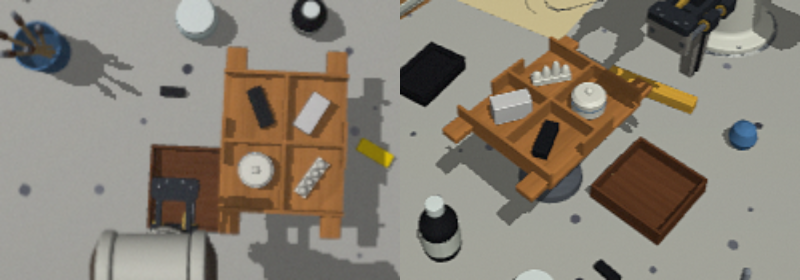

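Tray contents are intact, and the dish stands beside the tray below the pot's bay. Now move over the lug.

>>> {"name": "drive_tool", "arguments": {"dp": [[-0.02,0.003,0],[-0.025,0.003,0],[-0.02,0.003,0.01],[-0.008,0.0025,0.01],[0,0,0.013],[0,0,0.01],[0,0,0.01],[0,0,0.005],[0,0,0.005],[0,0,0]], "dr": [[0,0,0],[0,0,0],[0,0,0],[0,0,0],[0,0,0],[0,0,0],[0,0,0],[0,0,0],[0,0,0],[0,0,0]], "claw": [0,0,0,0,0,0,0,0,0,0]}}

```text
t: 9.85
tool_pos: [426.6, 35.2, 137.1]
tcp_rot: [0.733, 0.68, -0.0, -0.0]
ft_force: [-0.1, 0.8, 0.5]
width: 0.5
grasp_force: 0.3
```

```bash
python3 - <<'E'
from h import *
go(429,33,100)
save('scene','scene3.png');b=cv2.imread('pics/scene3.png')[100:260,250:450]
cv2.imwrite('pics/c3.png',cv2.resize(b,(750,600)))
E
```

```text
t 9.85 pos [426.6  35.2 137.1] yang -4.24 zax [-0.001  0.    -1.   ] F [-0.1  0.8  0.5] w 0.5
dp mm [-2.   2.6 37.1]
```

View pics/c3.png

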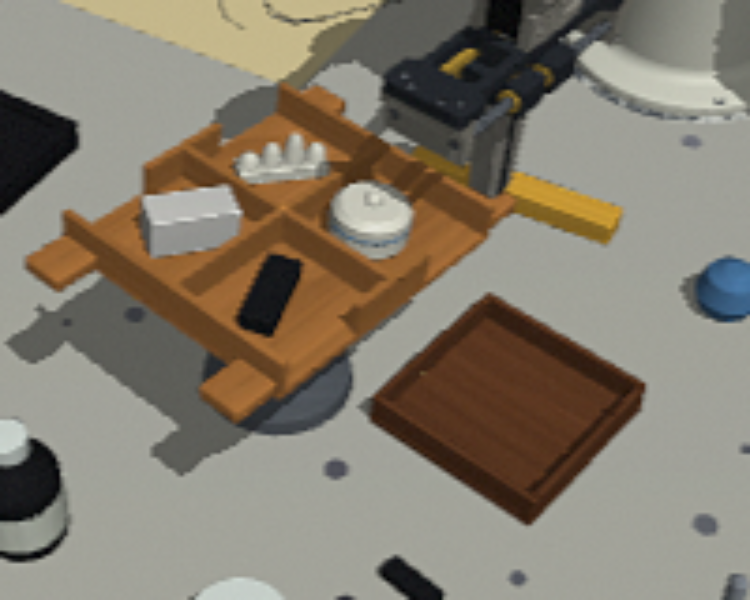

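>>> {"name": "drive_tool", "arguments": {"dp": [[0,0,0.006],[0,0,0.007],[0,0,0.005],[0,0,0],[0,0,0]], "dr": [[0,0,0],[0,0,0],[0,0,0],[0,0,0],[0,0,0]], "claw": [0,0,0,0,0]}}

```text
t: 10.4
tool_pos: [426.7, 34.8, 119.5]
tcp_rot: [0.733, 0.68, -0.0, -0.0]
ft_force: [-0.1, 0.7, 1.2]
width: 0.8
grasp_force: 0.9
```

```bash
python3 - <<'E'
from h import *
go(429,33,100)
save('scene','scene4.png');b=cv2.imread('pics/scene4.png')[100:200,250:400]
cv2.imwrite('pics/c4.png',cv2.resize(b,(750,500)))
E
```

```text
t 10.4 pos [426.7  34.8 119.5] yang -4.27 zax [-0.  0. -1.] F [-0.1  0.7  1.2] w 0.8
dp mm [-1.7  2.4 19.5]
```

View pics/c4.png

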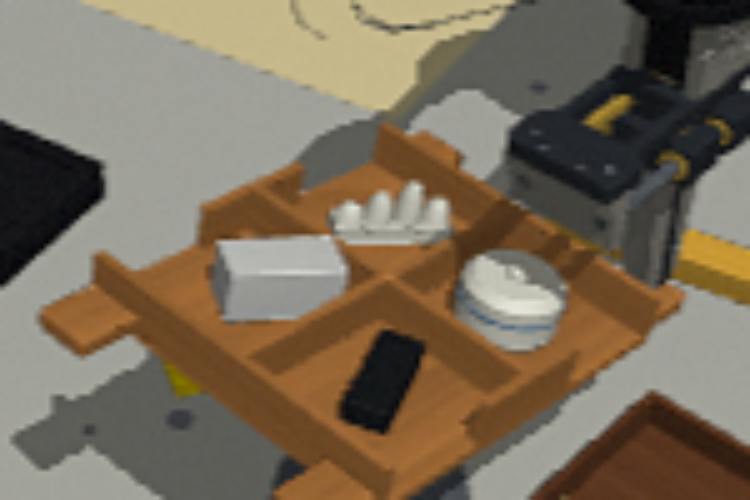

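>>> {"name": "drive_tool", "arguments": {"dp": [[0,0,0.005],[0,0.001,0.005],[0,0.001,0.005],[0,0.001,0.003],[0,0,0],[0,0,0],[0,0,0]], "dr": [[0,0,0],[0,0,0],[0,0,0],[0,0,0],[0,0,0],[0,0,0],[0,0,0]], "claw": [0,0,0,0,0,0,0]}}

```text
t: 11.15
tool_pos: [429.6, 34.6, 101.6]
tcp_rot: [0.733, 0.68, -0.0, -0.0]
ft_force: [-2.1, 1.6, 2.4]
width: 0.3
grasp_force: 1.5
```

```bash
python3 - <<'E'
from h import *
go(431,28,62)
for c in('top','scene'):
    save(c,c+'5.png');I=viewer.camera_info(c)
    for k in('pot_mid','inkbar_mid','seal_mid','rest_mid'):
        for r in trace(c,k)[:1]: print(c,k,round(r['p'],2),np.round(r['at']),atz(I,r['at'],140).round())
E
```

```text
t 11.15 pos [429.6  34.6 101.6] yang -4.27 zax [-0.  0. -1.] F [-2.1  1.6  2.4] w 0.3
dp mm [-6.5  1.9 39.6]
top pot_mid 0.63 [311. 250.] [473.  14. 140.]
top inkbar_mid 0.68 [317. 214.] [581.  -7. 140.]
top seal_mid 0.66 [344. 212.] [584. -90. 140.]
top rest_mid 0.5 [341. 247.] [479. -77. 140.]
scene pot_mid 0.58 [361. 164.] [503.  28. 140.]
scene inkbar_mid 0.74 [331. 172.] [572. -13. 140.]
scene seal_mid 0.77 [305. 154.] [ 557. -107.  140.]
scene rest_mid 0.69 [324. 165.] [563. -43. 140.]
```

>>> {"name": "drive_tool", "arguments": {"dp": [[-0.001,0,0.006],[-0.001,0.001,0.009],[-0.001,0.001,0.009],[-0.001,0.001,0.009],[-0.002,0.001,0.006],[0,0,0.001],[0,0,0],[0,0,0]], "dr": [[0,0,0],[0,0,0],[0,0,0],[0,0,0],[0,0,0],[0,0,0],[0,0,0],[0,0,0]], "claw": [0,0,0,0,0,0,0,0]}}

```text
t: 12.45
tool_pos: [436.0, 28.2, 62.9]
tcp_rot: [0.733, 0.68, 0.002, 0.002]
ft_force: [-0.4, 4.3, 11.2]
width: 0.5
grasp_force: 5.2
```

```bash
python3 - <<'E'
from h import *
go(431,28,62)
for c in('top','scene'):
    save(c,c+'6.png');I=viewer.camera_info(c)
    for k in('pot_mid','inkbar_mid','seal_mid','rest_mid'):
        for r in trace(c,k)[:1]: print(c,k,round(r['p'],2),np.round(r['at']),atz(I,r['at'],21 if k[0]=='p' else 140).round())
a=cv2.imread('pics/top6.png')[150:290,190:390];b=cv2.imread('pics/scene6.png')[100:240,250:450]
cv2.imwrite('pics/c6.png',np.hstack([cv2.resize(a,(400,280)),cv2.resize(b,(400,280))]))
E
```

```text
t 12.45 pos [436.   28.2  62.9] yang -4.29 zax [ 0.006  0.    -1.   ] F [-0.4  4.3 11.2] w 0.5
dp mm [-0.6 -5.   0.9]
top pot_mid 0.61 [277. 240.] [503. 129.  21.]
top inkbar_mid 0.68 [310. 213.] [586.  16. 140.]
top seal_mid 0.77 [334. 215.] [576. -59. 140.]
scene pot_mid 0.8 [394. 213.] [496. 137.  21.]
scene inkbar_mid 0.64 [340. 188.] [602.  34. 140.]
scene seal_mid 0.68 [254. 233.] [818. -35. 140.]
scene rest_mid 0.42 [338. 145.] [479. -61. 140.]
```

View pics/c6.png

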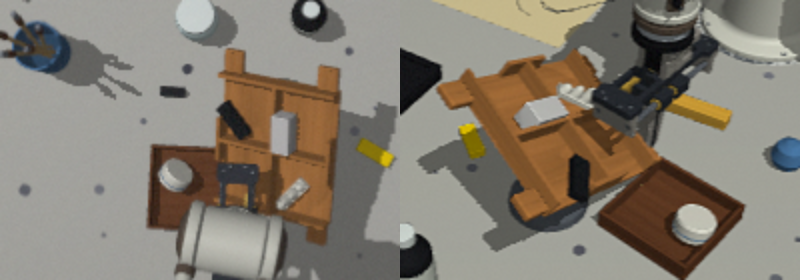

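The pot is in the dish and the ink stick is held behind its rim section. Now ease the tray back level.

>>> {"name": "drive_tool", "arguments": {"dp": [[0.001,0,-0.006],[0.002,-0.001,-0.008],[0.001,-0.001,-0.008],[0.001,-0.001,-0.008],[0.001,0,-0.008],[0,0,-0.008],[0,0,-0.008],[0,0,-0.008],[0,0,-0.008],[0,0,-0.008]], "dr": [[0,0,0],[0,0,0],[0,0,0],[0,0,0],[0,0,0],[0,0,0],[0,0,0],[0,0,0],[0,0,0],[0,0,0]], "claw": [0,0,0,0,0,0,0,0,0,0]}}

```text
t: 13.95
tool_pos: [431.1, 34.5, 140.3]
tcp_rot: [0.733, 0.68, 0.0, 0.0]
ft_force: [-0.3, -0.6, 0.1]
width: 0.3
grasp_force: 0.0
```

>>> {"name": "drive_tool", "arguments": {"dp": [[0,0,-0.006],[0,-0.003,-0.006],[0,-0.003,-0.01],[0,-0.005,-0.02],[0,-0.01,-0.03],[0,-0.02,-0.03],[0,-0.02,-0.02],[0,0,0],[0,0,0],[0,0,0]], "dr": [[0,0,0],[0,0,0],[0,0,0],[0,0,0],[0,0,0],[0,0,0],[0,0,0],[0,0,0],[0,0,0],[0,0,0]], "claw": [0,0,0,0,0,0,0,0,0,0]}}

```text
t: 14.95
tool_pos: [369.7, 39.1, 260.3]
tcp_rot: [0.733, 0.68, -0.001, -0.001]
ft_force: [0.3, 0.7, -0.4]
width: 0.3
grasp_force: 0.0
```

```bash
python3 - <<'E'
from h import *
go(431,28,62)
for c in('top','scene'):
    save(c,c+'7.png');I=viewer.camera_info(c)
    for r in trace(c,'pot_mid')[:1]: print(c,round(r['p'],2),np.round(r['at']),atz(I,r['at'],21).round())
a=cv2.imread('pics/top7.png')[150:290,190:390];b=cv2.imread('pics/scene7.png')[100:240,250:450]
cv2.imwrite('pics/c7.png',np.hstack([cv2.resize(a,(400,280)),cv2.resize(b,(400,280))]))
E
```

```text
t 14.95 pos [369.7  39.1 260.3] yang -4.27 zax [-0.002  0.001 -1.   ] F [ 0.3  0.7 -0.4] w 0.3
dp mm [ -6.6  62.4 198.1]
top 0.79 [275. 242.] [494. 136.  21.]
scene 0.72 [395. 215.] [499. 141.  21.]
```

View pics/c7.png

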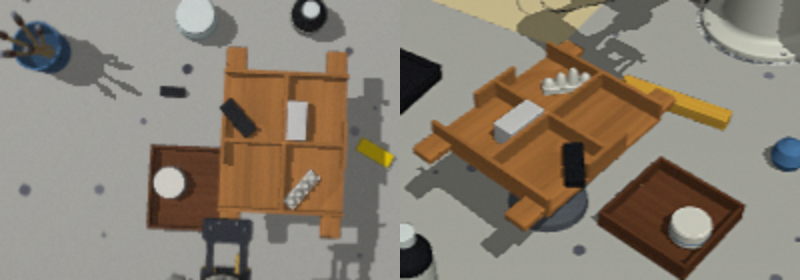

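The tray is level again and the pot sits in the flat dish. The ink stick, seal stone and brush rest are still in their bays, and the arm is clear.

```bash
python3 -c "
from station import sign_off
print(sign_off())"
```

```text
the job is handed in; nothing more can be done
None
```

I handed the job in with the pot in the dish, the tray back level, and the ink stick, seal stone and brush rest still in the tray; no verdict was returned.

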